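# Hold the glass cell in the tester's light path

### The job

First stand the tall aperture post upright, fully home in the bore of the optical tester, with its cross-hole pointing along the light path from emitter to receiver, and let go of it. Then pick up the tall glass cell by its two frosted faces only (nothing may touch its polished faces) and hold it upright in mid-air over the engraved rectangle, polished faces towards emitter and receiver, so that the light passes through the middle of the cell; finish while still holding it there. Leave everything else on the bench where it is.

Things in the scene. Friction and masses are not known exactly. Their poses are not given: they have to be found in the camera images.
- tester: optical tester, fixed: aluminium base 310 x 90 x 30 mm, black emitter housing (50 x 60 mm, top at 120 mm) on its -x end, grey receiver housing (50 x 70 mm, top at 120 mm) on its +x end. Origin: centre of its underside, on the bench. x = light path, emitter to receiver, 90 mm above the bench at y = 0; z up. Emitter nozzle (28 mm dia.) ends at x = -93 mm, receiver face at x = +103 mm
- tester_seat (a point): centre of the floor of the tester's round bore: 25 mm diameter, 20 mm deep from the base's top face, floor 10 mm above the bench; axes as the tester's. At tester x = -45 mm, between emitter and engraved rectangle.
- tester_spot (a point): the point of the light path where the middle of the cell belongs, 90 mm above the bench and 60 mm above the base's top face, over the centre of the dark engraved rectangle (36 x 30 mm); at tester x = +20 mm, 65 mm from the bore's axis; axes as the tester's.
- post: aperture post: round aluminium post, 22 mm diameter, 110 mm tall, about 0.11 kg, foot chamfered to 18 mm over 3 mm, dark 8 mm cross-hole 80 mm above the foot, dark line on its top along the hole. Stands loose on a cork mat 4 mm thick lying on the bench. Origin: centre of its foot. x = along the cross-hole (either way round is the same), z up
- cell: tall glass cell, loose, upright on the other cork mat (4 mm thick): 26 mm along x, 20 mm along y, 64 mm tall, about 85 g. Origin: centre of its underside, z up. The +y and -y faces are the frosted whitish cheeks (23 mm wide, full height, outer faces 20 mm apart): grip these. The +x and -x faces are the clear polished windows: do not touch. Either way round is the same
- cell_center (a point): middle of the cell, 32 mm above its underside; axes as the cell's.
- cell_windows: the cell's two polished windows, on its +x and -x faces, 13 mm wide (y), 4 to 60 mm above the underside, outer faces 26 mm apart, 1.5 mm proud of the cheeks' ends, 3.5 mm inside the cheeks' outer faces. Part of the cell, same origin and axes; fingers on the frosted cheeks do not reach them
- blank: bystander: short frosted glass block, 22 x 22 x 30 mm, on the cell's mat about 85 mm from the cell (roughly along the mat's length); origin at the underside
- stub: bystander: short aluminium post, 22 mm diameter, 50 mm tall, no cross-hole, on the aperture post's mat about 85 mm from it; origin at the foot
- screwdriver: bystander: blue screwdriver, 190 mm, lying on the bench nearer the robot than the tester
- screw_cup: bystander: small steel bowl, 70 mm across, 40 mm high, beyond the tester
- spool: bystander: grey spool, 56 mm across, 44 mm high, beyond the tester

How it is judged:
On the way, in this order (a step that is already met when the one before it is completed fails the run):
1. the aperture post stands upright, home in the bore, cross-hole along the light path, let go (horizontal distance between post and tester_seat below 0.004 m and z of post in the frame of tester_seat between -0.004 and 0.004 m and angle between post's own z axis and vertical below 0.08 rad and angle between the x axis of post and the x axis of tester, either way round below 0.22 rad and contact force between the fingers and post below 0.2 N), for 0.2 s.
2. the cell is carried by the fingers, clear of its mat (contact force between the fingers and cell above 1 N and height (world z) of cell above 0.03 m), for 0.2 s.
At the end, for the whole second after the job is handed in: Post released in the bore: foot within 4 mm of the seat, tilt < 0.08 rad, cross-hole within 0.22 rad of the light path. Fingers hold the cell in mid-air, at rest: middle within 15 mm along, 6 mm across and 8 mm in height of the spot, x within 0.15 rad of the path, tilt < 0.12, windows untouched (all of step 1 and contact force between the fingers and cell above 1 N and x of cell_center in the frame of tester_spot between -0.015 and 0.015 m and y of cell_center in the frame of tester_spot between -0.006 and 0.006 m and z of cell_center in the frame of tester_spot between -0.008 and 0.008 m and angle between the x axis of cell and the x axis of tester, either way round below 0.15 rad and angle between cell's own z axis and vertical below 0.12 rad and linear speed of cell below 0.02 m/s and contact force between cell and tester below 0.1 N and contact force between cell and post below 0.1 N and contact force between cell_windows and anything else below 0.5 N); the arm keeps its last pose, push and grip.
It fails at once if something touches the cell's polished windows (contact force between cell_windows and anything else above 0.5 N).
It fails at once if a bystander is moved more than 30 mm (distance of any of blank, stub, screwdriver, screw_cup, spool from where it was at the start of the episode above 0.03 m).
It also fails if it takes over 64 s, if anything falls off the work surface, if the arm or the gripper's body presses on something with over 40 N, if the wrist force passes 120 N, or if a joint passes its speed limit or range.

### The arm

A 6-joint arm with a two-finger parallel gripper is mounted at the origin on the work surface. World frame = base frame: x ahead of the robot, y to its left, z up, the work surface at z = 0. Lengths are in m, angles in rad, forces in N, time in s.
With the tool pointing down it reaches from about 0.325 to 0.85 m from the base axis. Payload 15.5 kg.
Tool frame: the origin (TCP) lies on the front face of the gripper's body, between the roots of the fingers; the fingertips stand 78 mm ahead of it and the grasp point (between the pads) lies 60 mm ahead of it (r.tip_reach is the distance from the TCP to the fingertips, in m); x points along the fingers, y is the direction in which the jaws open and shut, and the axes are right-handed (so a half turn about x gives the same grasp; the last joint's range is limited). The gripper opens to 91 mm and grips with 3 to 60 N. Pads are 32 mm wide; open, the fingers measure 118 mm over their backs; the gripper's body (76 mm by 178 mm) begins 60 mm behind the grasp point.
Start: joints at [1.097, 0.494, 1.345, -0, 1.302, -0.096], TCP at [0.231, 0.581, 0.292] pointing down, gripper open.
Joint ranges: [-2.91, 2.91], [-0.82, 2.16], [0.22, 2.67], [-1.22, 4.37], [0.12, 2.79], [-3.08, 3.08]. Speed limits (rad/s): [1.89, 1.89, 2.57, 3.01, 3.01, 3.01].

### API

Orientations are given as a unit quaternion [x, y, z, w].
In Python, from workcell import r gives the robot as it stands.
- The arm moves only by the shell command python3 -m crank 'ROWS'. ROWS is JSON, a list of rows, each a list of 3 entries, a list of its own where there are three numbers: the opening, from 0 (shut) to 1 (fully open), then the shift along the world's x, y, z in cm, then the turn about the world's z in rad. In form: [[fingers, [tx, ty, tz], spin], ...]. A call has 1 to 20 rows; each row is the pose to reach, as a shift and turn from the pose measured when the call began; what a row does not reach only later rows make up. A row lasts 1/12 s, in which the tool goes at most 41.7 mm and 7.16 degrees, less where a joint would pass 70% of its speed; a pose out of reach is approached as far as the arm can. A call with a gripper value outside its range is refused whole. The fingers move at their own pace and stop on an object; the grip force is fixed at half the most. Time passes only in rows, so rows that repeat a pose let the fingers close. It gives the time, the measured TCP pose, the force and the opening at its end, in the units of the state.
- r.state(): the state, without advancing time (a new reading comes with each control period).
- r.snapshot(name): name is "scene" or "top" or "wrist"; returns the picture (384x512x3 uint8, blue, green, red); there is no depth.
- r.camera_info(name): a dict with "fx", "fy", "cx", "cy" (pixels), "R" (3x3) and "t" (3): a world point X has camera coordinates R X + t. Camera axes: x right, y down, z forward; pixel columns grow to the right and rows downward; lengths in m; the calibration is good to about 2 mm. A picture is of the moment at which its call begins: read the wrist's pose just before it. camera_info takes no time and is no camera call; for the wrist camera it gives the pose at the moment of the call.
- r.finish_job(): hands the job in, once; it reports no verdict.
The state is a dict: "time": time; "qpos": joint angles; "joint_velocities": joint speeds; "tau": joint torques, N m; "eef_pos": TCP position; "tcp_rot": TCP orientation; "force": force on the tool from outside, world axes, zero at the start; "moment": the same for the moment, N m; "finger_gap": opening from 0.0 (shut) to 1.0 (fully open).
Only numpy, scipy, OpenCV 4.12 (cv2) and the standard library are available. Lean on these libraries where they do the work, as an engineer would, in place of code of your own. Each camera call takes 0.05 s, during which the arm holds its last target. There are 200 camera calls.

## Working session

There is one attempt and no reset: what is moved stays moved. The work goes in short steps, Python scripts to look and compute and a shell command to move; the robot and the scene stay as the last step left them, time stands still between calls to the robot, and variables do not carry over. Pictures are saved under pics/ and viewed, about 8 in all and at most 12, crops included, and the job is handed in when it is done.

```bash
mkdir -p pics; ls; python3 - <<'E'
from workcell import r
import cv2,numpy as np
s=r.state();print(s['time'],s['eef_pos'],s['tcp_rot'],s['finger_gap'])
for n in("scene","top","wrist"):
    i=r.camera_info(n);im=r.snapshot(n);cv2.imwrite(f'pics/{n}0.png',im)
    print(n,i['fx'],i['fy'],i['cx'],i['cy'],np.round(i['R'],3).tolist(),np.round(i['t'],3).tolist(), 'C',np.round(-np.array(i['R']).T@i['t'],3))
E
```

```text
pics
0.0 [0.23098973 0.58045323 0.2916484 ] [ 0.13271926  0.69458026 -0.13351173  0.69434752] 0.999233737126664
scene 347.76376785622006 347.76376785622006 251.6329412775072 185.51231879552057 [[0.681, 0.732, -0.015], [0.43, -0.416, -0.801], [-0.593, 0.539, -0.598]] [-0.415, -0.174, 1.21] C [ 1.075 -0.42   0.579]
top 382.64353326906394 382.64353326906394 260.2968766005383 190.49111884009133 [[-0.01, -1.0, -0.014], [-0.996, 0.011, -0.083], [0.083, 0.013, -0.996]] [0.01, 0.611, 1.121] C [ 0.516 -0.011  1.168]
wrist 322.796131962761 322.796131962761 254.233403324555 190.45324451802207 [[0.371, 0.929, -0.002], [0.903, -0.36, 0.236], [0.218, -0.089, -0.972]] [-0.624, -0.025, 0.39] C [0.169 0.605 0.384]
```

View pics/top0.png

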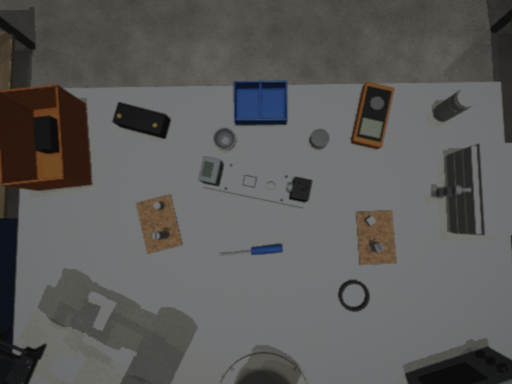

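View pics/scene0.png

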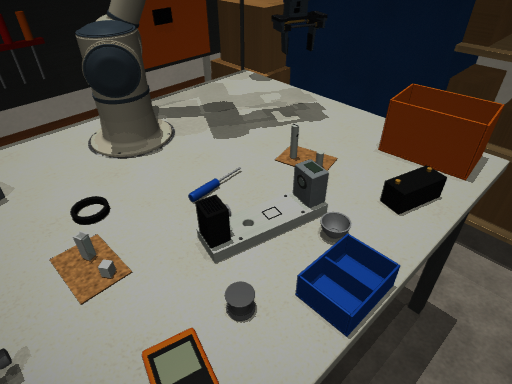

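Top view: the post is at about (158,236) with the stub at (157,206), and the cell is at about (377,246) with the blank at (370,220). The tester runs from its emitter at (300,189) to its receiver at (210,170). Next I'll enlarge these.

```bash
cat > h.py <<'E'
import numpy as np,cv2
from workcell import r
def ray(info,uv,z):
    R=np.array(info['R']);C=-R.T@np.array(info['t'])
    d=R.T@np.array([(uv[0]-info['cx'])/info['fx'],(uv[1]-info['cy'])/info['fy'],1])
    return C+d*(z-C[2])/d[2]
def proj(info,X):
    p=np.array(info['R'])@np.array(X)+np.array(info['t']);return info['fx']*p[0]/p[2]+info['cx'],info['fy']*p[1]/p[2]+info['cy']
E
python3 - <<'E'
from h import *
im=cv2.imread('pics/top0.png')
a=cv2.resize(im[190:255,130:190],None,fx=6,fy=6,interpolation=cv2.INTER_CUBIC)[:300]
a=cv2.resize(im[192:252,132:192],(300,300),interpolation=cv2.INTER_CUBIC)
b=cv2.resize(im[207:267,350:410],(300,300),interpolation=cv2.INTER_CUBIC)
c=cv2.resize(im[148:210,192:322],(650,300),interpolation=cv2.INTER_CUBIC)
o=np.zeros((600,650,3),np.uint8);o[:300,:300]=a;o[:300,320:620]=b;o[300:]=c
o=np.clip(o*1.8,0,255).astype(np.uint8);cv2.imwrite('pics/c1.png',o)
E
```

```text
(no output)
```

View pics/c1.png

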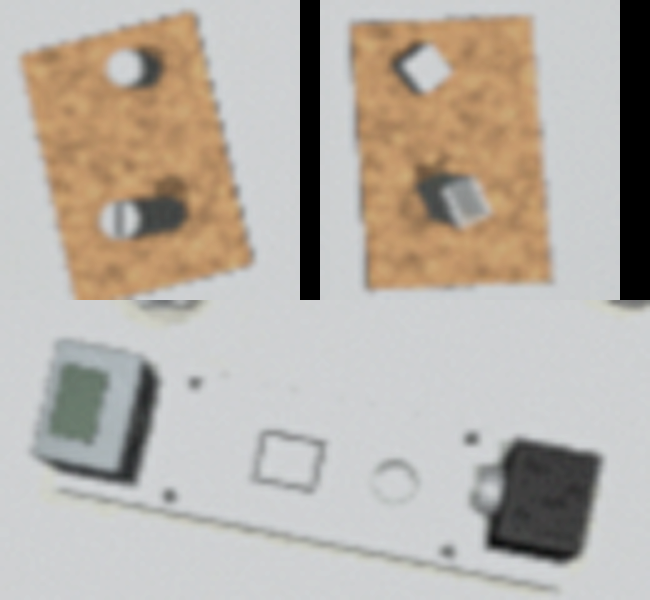

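The crop shows the post top at crop (120,220) with its line running about vertically in the image, the bore at (395,482), the rectangle at (289,460) and the cell top at (467,202).

```bash
python3 - <<'E'
from h import *
i=r.camera_info('top')
P=lambda n,u,v,z:print(n,np.round(ray(i,(u,v),z),4))
P('post',156-.1,235.9,.114);P('stub',157.2,205.5,.054)
P('line a',156.,232.9,.114);P('line b',156.2,239,.114)
b=ray(i,(270.8,184.2),.03);s=ray(i,(249.6,179.8),.03)
print('bore',b,'spot',s,np.linalg.norm(b-s),'yaw',np.degrees(np.arctan2(*(s-b)[1::-1])))
P('cell',379.3,247.2,.068);P('blank',371,220.5,.034)
S=r.state()
from scipy.spatial.transform import Rotation as Ro
print(np.round(Ro.from_quat(S['tcp_rot']).as_matrix(),3))
E
```

```text
post [0.4817 0.2904 0.114 ]
stub [0.5681 0.3049 0.054 ]
line a [0.4899 0.2902 0.114 ]
line b [0.4732 0.2895 0.114 ]
bore [ 0.62935048 -0.02824759  0.03      ] spot [0.64329001 0.03504035 0.03      ] 0.06480489690109353 yaw 77.57861010077607
cell [ 0.4424 -0.3334  0.068 ]
blank [ 0.5183 -0.3218  0.034 ]
[[-0.     0.37   0.929]
 [-0.001  0.929 -0.37 ]
 [-1.    -0.001 -0.   ]]
```

```bash
python3 -m crank '[[1,[25,-29,0],0.41],[1,[25,-29,0],0.41],[1,[25,-29,0],0.41],[1,[25,-29,0],0.41],[1,[25,-29,0],0.41],[1,[25,-29,0],0.41],[1,[25,-29,0],0.41],[1,[25,-29,0],0.41],[1,[25,-29,0],0.41],[1,[25,-29,0],0.41],[1,[25,-29,0],0.41],[1,[25,-29,0],0.41],[1,[25,-29,0],0.41],[1,[25,-29,0],0.41],[1,[25,-29,0],0.41]]'
python3 - <<'E'
from h import *
s=r.state();i=r.camera_info('wrist');im=r.snapshot('wrist');cv2.imwrite('pics/w1.png',im)
import json;json.dump({k:np.array(v).tolist() for k,v in i.items()},open('pics/w1.json','w'))
print(s['time'],s['eef_pos'],s['qpos']);print(proj(i,(.4817,.2904,.114)),proj(i,(.568,.305,.054)))
E
```

```text
time: 1.4
eef_pos: [0.4803, 0.2913, 0.2917]
tcp_rot: [-0.012, 0.707, 0.011, 0.707]
force: [0.2, 0.3, 0.1]
finger_gap: 0.999
1.4 [0.48031046 0.29132879 0.29173875] [ 4.39264361e-01  4.05456330e-01  1.50400696e+00 -7.41867650e-04
  1.23282067e+00 -1.16394317e+00]
(np.float64(253.42836084253403), np.float64(193.3278042269293)) (np.float64(264.45639487778527), np.float64(256.20871213741214))
```

View pics/w1.png

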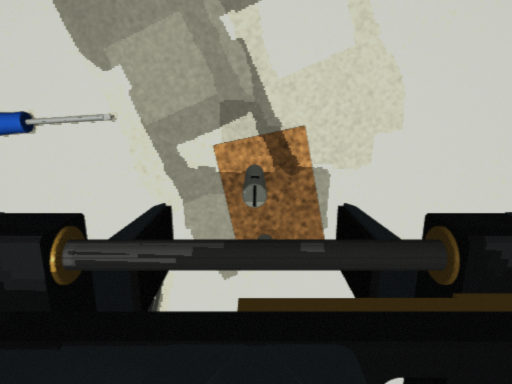

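The wrist view shows the post top at about (254,194), as predicted at (253.4,193.3), with its dark line close to vertical. I'll measure both precisely.

```bash
python3 - <<'E'
from h import *
import json
i=json.load(open('pics/w1.json'));im=cv2.imread('pics/w1.png')
c=im[176:212,238:272].astype(int)
print(c.mean(2).astype(int)[::1])
E
```

```text
[[65 71 79 ... 66 63 63]
 [70 78 82 ... 58 59 56]
 [74 82 84 ... 53 55 54]
 ...
 [83 84 85 ... 81 77 71]
 [81 79 84 ... 89 84 80]
 [78 81 83 ... 94 95 90]]
```

```bash
python3 - <<'E'
from h import *
import json
i=json.load(open('pics/w1.json'));im=cv2.imread('pics/w1.png')
g=im.mean(2);sat=im.max(2).astype(int)-im.min(2)
m=((sat<25)&(g>100)).astype(np.uint8);w=np.zeros_like(m);w[180:210,240:270]=1;m&=w
m=cv2.morphologyEx(m,cv2.MORPH_CLOSE,np.ones((5,5),np.uint8))
n,l,st,ce=cv2.connectedComponentsWithStats(m);print(st,ce)
k=1+np.argmax(st[1:,4]);p=ray(i,ce[k],.114);print('top c',p, 'diam',[np.linalg.norm(ray(i,(ce[k][0]+a,ce[k][1]),.114)-p)*2 for a in (st[k,2]/2,)])
d=(l==k)&(g<80);ys,xs=np.nonzero(d);print(len(xs))
q=np.array([ray(i,(x,y),.114)[:2] for x,y in zip(xs,ys)]);v=np.linalg.svd(q-q.mean(0))[2][0];print('line c',q.mean(0),'yaw',np.degrees(np.arctan2(v[1],v[0])),np.ptp(q,0))
E
```

```text
[[     0      0    512    384 196522]
 [   244    191      2      2      4]
 [   245    201     19      6     82]] [[255.50084469 191.49504381]
 [244.5        191.5       ]
 [254.01219512 203.37804878]]
top c [0.49067158 0.29118205 0.114     ] diam [np.float64(0.016486252038543647)]
15
line c [0.49123396 0.29118895] yaw 1.7651159154568643 [0.00366265 0.00184759]
```

```bash
python3 - <<'E'
from h import *
import json
np.set_printoptions(linewidth=250,threshold=99999)
i=json.load(open('pics/w1.json'));im=cv2.imread('pics/w1.png')
print(im.mean(2).astype(int)[172:212:1,240:268])
E
```

```text
[[109 105  75  66  63  58  54  54  58  61  62  63  64  63  64  63  63  62  61  63  61  58  58  60  66  60  57  54]
 [ 69  75  72  70  66  59  51  51  58  59  61  62  61  62  64  64  64  63  63  63  63  58  57  53  53  49  48  49]
 [ 70  74  78  76  71  59  51  50  57  59  60  64  63  66  62  66  63  63  64  63  62  57  55  52  51  49  53  61]
 [ 73  78  81  80  70  56  52  51  54  53  55  54  57  58  60  59  59  58  59  57  56  55  53  53  53  55  58  66]
 [ 79  83  82  81  72  57  52  51  53  55  47  27  16  16  15  17  18  22  28  42  53  53  53  53  58  64  65  67]
 [ 82  85  82  80  70  53  50  52  53  51  43  22  15  15  18  19  16  13  19  38  53  54  53  52  60  65  58  57]
 [ 84  84  80  82  71  54  53  52  53  55  51  40  45  53  53  48  41  37  33  44  54  53  53  52  54  60  52  49]
 [ 82  82  83  82  68  54  51  55  54  54  56  52  52  56  56  54  54  53  54  53  54  55  55  52  52  55  48  45]
 [ 84  84  86  82  70  53  53  55  54  55  54  54  54  56  55  55  55  57  56  54  55  55  51  51  50  52  49  49]
 [ 74  79  82  80  63  52  52  54  54  54  55  55  54  56  57  56
[... 2800 characters left out ...]
  77  85]
 [ 93  92  89  88  87  88  84  81  85  95 102 106 101  63  48  53  83 105 102  92  88  85  82  82  77  77  79  83]
 [ 91  90  87  84  84  84  81  75  75  82  83  85  83  86  89  80  80  85  85  83  86  88  87  81  76  75  78  81]
 [ 89  87  84  81  80  81  81  79  78  77  75  77  78  79  78  79  79  80  85  89  91  88  84  79  75  72  74  76]
 [ 85  87  84  81  79  80  84  82  79  74  70  74  74  78  76  77  80  82  88  91  93  89  84  77  74  71  75  77]
 [ 84  89  89  86  80  82  85  81  76  72  68  70  75  74  73  74  78  82  87  92  91  86  81  74  72  73  76  80]
 [ 83  90  95  89  83  83  84  84  77  69  64  67  72  72  73  73  77  80  84  87  85  83  76  75  75  75  77  81]]
```

The disc centre is at px (254.2,195.2), which is within 3 mm of the TCP axis, and the line is already perpendicular to the jaws. I'll go down, grip and lift.

```bash
python3 -m crank '[[1,[0.3,0,-6],0],[1,[0.3,0,-10],0],[1,[0.3,0,-13.8],0],[1,[0.3,0,-13.8],0],[1,[0.3,0,-13.8],0],[0,[0.3,0,-13.8],0],[0,[0.3,0,-13.8],0],[0,[0.3,0,-13.8],0],[0,[0.3,0,-13.8],0],[0,[0.3,0,-13.8],0],[0,[0.3,0,-13.8],0],[0,[0.3,0,-13.8],0],[0,[0.3,0,-13.8],0],[0,[0.3,0,-13.8],0],[0,[0.3,0,-13.8],0]]'
python3 -m crank '[[0,[0,0,2],0],[0,[0,0,5],0],[0,[0,0,9],0],[0,[0,0,13],0],[0,[0,0,13],0],[0,[0,0,13],0]]'
```

```text
time: 2.7
eef_pos: [0.4834, 0.2913, 0.1538]
tcp_rot: [-0.012, 0.707, 0.011, 0.707]
force: [0.3, -0.1, -1.0]
finger_gap: 0.297
time: 3.2
eef_pos: [0.4842, 0.2916, 0.286]
tcp_rot: [-0.011, 0.706, 0.012, 0.708]
force: [-0.9, -0.3, -2.6]
finger_gap: 0.226
```

The fingers may have finished closing during the lift, so I'll check the grip height. I'm moving to 3 cm on the emitter side of the bore so the wrist camera sees the bore and the rectangle.

```bash
python3 -m crank '[[0,[13.9,-34.9,0.5],-1.822],[0,[13.9,-34.9,0.5],-1.822],[0,[13.9,-34.9,0.5],-1.822],[0,[13.9,-34.9,0.5],-1.822],[0,[13.9,-34.9,0.5],-1.822],[0,[13.9,-34.9,0.5],-1.822],[0,[13.9,-34.9,0.5],-1.822],[0,[13.9,-34.9,0.5],-1.822],[0,[13.9,-34.9,0.5],-1.822],[0,[13.9,-34.9,0.5],-1.822],[0,[13.9,-34.9,0.5],-1.822],[0,[13.9,-34.9,0.5],-1.822],[0,[13.9,-34.9,0.5],-1.822],[0,[13.9,-34.9,0.5],-1.822],[0,[13.9,-34.9,0.5],-1.822],[0,[13.9,-34.9,0.5],-1.822],[0,[13.9,-34.9,0.5],-1.822],[0,[13.9,-34.9,0.5],-1.822],[0,[13.9,-34.9,0.5],-1.822]]'
python3 - <<'E'
from h import *
import json
s=r.state();i=r.camera_info('wrist');im=r.snapshot('wrist')
json.dump({k:np.array(v).tolist() for k,v in i.items()},open('pics/w2.json','w'));cv2.imwrite('pics/w2.png',im)
sc=r.snapshot('scene');cv2.imwrite('pics/s2.png',sc)
print(s['time'],s['eef_pos'],s['tcp_rot'],s['finger_gap'])
o=np.zeros((384,800,3),np.uint8);o[:,:512]=im
j=r.camera_info('scene');u,v=map(int,proj(j,(s['eef_pos']-np.array([0,0,.08]))));print(u,v)
c=sc[v-55:v+73,u-48:u+48];o[:,512:]=cv2.resize(c,(288,384));cv2.imwrite('pics/v2.png',o)
for n,X in dict(bore=(.6294,-.0282,.03),rect=(.6433,.035,.03),foot=list(s['eef_pos'][:2])+[.139]).items():print(n,proj(i,X),proj(j,X))
E
```

```text
time: 4.78
eef_pos: [0.623, -0.0573, 0.2905]
tcp_rot: [-0.55, -0.442, 0.552, -0.444]
force: [-0.2, 0.3, -2.1]
finger_gap: 0.231
4.7833 [ 0.62300492 -0.05732664  0.29050842] [-0.55005277 -0.44219546  0.55212452 -0.4439185 ] 0.23110333226423324
233 159
bore (np.float64(254.72955425716174), np.float64(145.28251076820408)) (np.float64(248.2243291313238), np.float64(222.29893741978458))
rect (np.float64(254.66493815149508), np.float64(82.66294084621757)) (np.float64(271.70600057084414), np.float64(212.63603327787573))
foot (np.float64(255.0644717180649), np.float64(198.12928167540414)) (np.float64(234.8010976800067), np.float64(188.88425024316308))
```

View pics/v2.png

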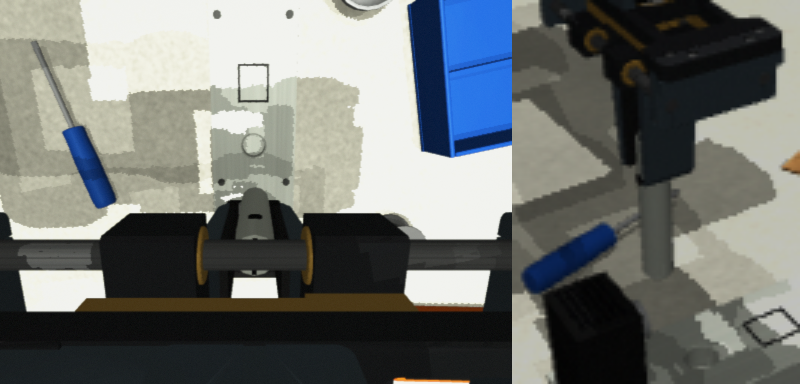

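The wrist view shows the bore ring at about (253.5,144), the rectangle at about (253.5,83), and the post hanging straight with its cross-hole at about (255,216). Next I'll measure the bore, the rectangle and the post's height in the hand.

```bash
python3 - <<'E'
from h import *
import json
from scipy.optimize import brentq
np.set_printoptions(linewidth=250,threshold=99999)
i=json.load(open('pics/w2.json'));im=cv2.imread('pics/w2.png');g=im.mean(2)
# rectangle
m=((g<90)).astype(np.uint8);m[:, :225]=0;m[:,285:]=0;m[:50]=0;m[115:]=0
ys,xs=np.nonzero(m);c=cv2.minAreaRect(np.c_[xs,ys].astype(np.float32));print('rect',c)
bx=np.array([ray(i,p,.03)[:2] for p in cv2.boxPoints(c)]);rc=bx.mean(0);e=[(bx[k+1]-bx[k]) for k in range(3)]
print('rect c',rc,[(np.linalg.norm(v),np.degrees(np.arctan2(v[1],v[0]))) for v in e])
gi=g.astype(int)
print(gi[128:162,236:272])
print('hole col', gi[180:262,255])
E
```

```text
rect ((252.5, 82.5), (37.0, 29.0), 90.0)
rect c [0.64108946 0.0354099 ] [(np.float64(0.029709614125110105), np.float64(-12.48045023936045)), (np.float64(0.036546219030710266), np.float64(-101.9420685388225)), (np.float64(0.03049538594541153), np.float64(167.51643754809513))]
[[241 242 242 241 241 241 241 241 241 240 231 184 183 201 203 200 201 202 202 202 203 204 206 207 201 200 202 200 184 162 160 160 159 158 158 157]
 [242 241 241 242 241 241 241 241 242 239 225 171 172 194 198 199 200 200 203 203 203 204 205 203 202 200 199 189 167 159 158 157 159 156 159 156]
 [241 241 241 241 241 241 241 241 239 226 177 163 173 194 199 199 201 200 203 203 205 203 203 202 200 201 202 190 163 159 158 159 158 157 156 158]
 [241 241 241 241 241 242 241 241 233 188 163 160 172 195 198 199 200 201 200 203 205 204 205 203 201 200 200 191 166 157 158 158 157 159 158 156]
 [241 241 241 241 240 236 236 238 240 226 169 160 170 189 195 194 196 196 197 199 200 202 204 204 200 201 201 199 187 162 160 158 160 159 158 159]
 [234 236 236 236 227 183 177 206 237 225 169 158 157 160 168 167 162 162 163 167 178 189
[... 3814 characters left out ...]
 136 134 132 132 131 134 136 132 130 130 131 129 132 132 129 131]
 [131 131 130 130 132 132 132 130 129 129 130 132 129 128 131 129 133 133 134 133 134 134 134 132 132 132 134 133 128 129 131 131 132 132 132 131]
 [131 131 131 130 133 133 133 131 128 130 129 134 130 129 128 131 133 133 134 134 135 134 134 133 132 132 133 133 129 130 131 129 132 131 131 129]]
hole col [175 171 153 144 135 134 130  93  77  78  76  77  77  77  76  78  78  77  76  78  78  79  78  78  78  79  76  78  77  78  78  76  77  71  19   2   2  10  33  73  78  78  78  78  77  76  79  78  79  77  79  78  79  80  88 114 116 113  45  20  26  30
  34  38  41  39  41  40  42  44  46  46  46  46  46  47  48  44  45  45  49  46]
```

```bash
python3 - <<'E'
from h import *
import json
np.set_printoptions(linewidth=250,threshold=99999,precision=4,suppress=True)
from scipy.spatial.transform import Rotation as Ro
i=json.load(open('pics/w2.json'));im=cv2.imread('pics/w2.png');g=im.mean(2)
T=np.array([.623005,-.057327,.290508]);Q=Ro.from_quat([-0.55005277,-0.44219546,0.55212452,-0.4439185]).as_matrix();print(Q)
b=ray(i,(253.4,144.8),.03)[:2];rc=ray(i,(252.7,82.5),.03)[:2]
d=(rc-b);print('bore',b,'rect',rc,np.linalg.norm(d),np.degrees(np.arctan2(d[1],d[0])))
print('yaw jaw',np.degrees(np.arctan2(Q[1,1],Q[0,1])))
u=-Q[:2,2]; u/=np.linalg.norm(u)
S=T[:2]+.011*u
from scipy.optimize import minimize_scalar
for n,v,P in (('hole',216,S),('topfrontedge',234.6,S),('footedge chamf',187,T[:2]-.009*u),('foot edge at 11',187,T[:2]-.011*u)):
    print(n,minimize_scalar(lambda z:(proj(i,(*P,z))[1]-v)**2,bounds=(.05,.29),method='bounded').x)
# post edges column centre at rows 195..230
print(g.astype(int)[196:232:6,236:276])
dd=b-T[:2];print('shift cm',dd*100)
# top cam disagreement
E
```

```text
[[-0.0008  0.9767 -0.2148]
 [-0.0037 -0.2148 -0.9767]
 [-1.      0.0001  0.0038]]
bore [ 0.6281 -0.0274] rect [0.6413 0.0356] 0.06435338443510917 78.12700254474622
yaw jaw -12.403739889638343
hole 0.21621576403838927
topfrontedge 0.2431945479013494
footedge chamf 0.06280665133625415
foot edge at 11 0.054303666208075085
[[237 236 235 235 222 157 123  81  69  72  74  73  74  73  75  76  76  78  77  78  78  77  78  78  78  79  79  78  77  75  75  99 130 135 135 132 136 148 166 166]
 [ 10   7  10  24  44  62  71  71  72  73  74  72  77  75  76  77  76  78  75  78  76  79  77  79  77  77  77  77  76  76  74  73  59  23  10   7  10   7   8   7]
 [  8  12  36  67  70  69  72  73  74  75  73  74  75  75  78  75  76  77  77  77  78  78  79  76  77  78  79  77  77  76  75  75  71  56  18   9   6   8  10  11]
 [  8  11  30  58  72  72  72  73  74  75  73  75  71  61  39  25  22  22  17  19  21  23  26  38  59  71  75  77  78  77  76  75  74  70  55  17   5   8   9   8]
 [  9  27  55  70  71  72  75  71  76  76  77  77  77  78  77  79  79  80  80  78  77  76  74  76  75  75  77  77  77  77  75  75  74  73  71  54  18   7   9  12]
 [ 30  55  70  73  73  74  74  74  75  76  78  77  76  79  80  79  81  82  78  79  77  76  76  76  78  76  76  78  78  77  76  76  75  74  73  66  45  15   9  11]]
shift cm [0.5098 2.9948]
```

```bash
python3 -m crank '[[0,[0.6,2.9,0],0],[0,[0.6,2.9,0],0],[0,[0.6,2.9,-3],0],[0,[0.6,2.9,-6],0],[0,[0.6,2.9,-9],0],[0,[0.6,2.9,-9],0],[0,[0.6,2.9,-9],0]]'
python3 - <<'E'
from h import *
import json
s=r.state();i=r.camera_info('wrist');im=r.snapshot('wrist');sc=r.snapshot('scene');j=r.camera_info('scene')
cv2.imwrite('pics/w3.png',im);json.dump({k:np.array(v).tolist() for k,v in i.items()},open('pics/w3.json','w'))
print(s['eef_pos'],s['force'])
u,v=map(int,proj(j,(.629,-.028,.06)))
o=np.zeros((400,800,3),np.uint8);o[:,:400]=cv2.resize(im[80:260,165:345],(400,400));o[:,400:]=cv2.resize(sc[v-50:v+50,u-50:u+50],(400,400),interpolation=cv2.INTER_CUBIC)
cv2.imwrite('pics/v3.png',np.clip(o*1.3,0,255).astype(np.uint8))
E
```

```text
time: 5.47
eef_pos: [0.6285, -0.0283, 0.2002]
tcp_rot: [-0.55, -0.443, 0.553, -0.443]
force: [0.5, -0.5, -0.1]
finger_gap: 0.233
[ 0.62854533 -0.02825299  0.20019928] [ 0.50489119 -0.52672571 -0.05919547]
```

View pics/v3.png

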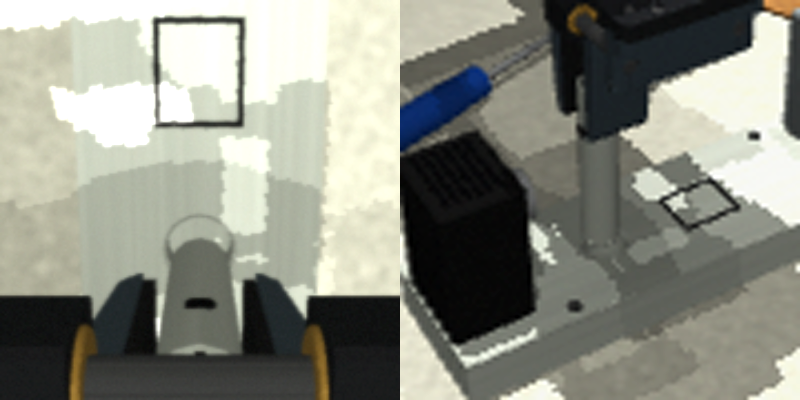

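The post foot sits laterally centred in the bore ring: both are at zoomed column ~200, with the near rim at zoomed row 215 and the foot edge at row 240. I'll check the along-path offset with numbers.

```bash
python3 - <<'E'
from h import *
import json
i=json.load(open('pics/w3.json'));T=np.array([.628545,-.028253]);u=np.array([.2148,.9767])
print('rim',proj(i,(*(T+.0125*u),.03)));
for z in(.040,.044,.048):
  for q in (.009,.011): print(z,q,'foot',proj(i,(*(T+q*u),z+(0.003 if q>.01 else 0))),'hole',proj(i,(*(T+.011*u),z+.08)),'top',proj(i,(*(T+.011*u),z+.11)))
im=cv2.imread('pics/w3.png').mean(2).astype(int);print(im[170:262,254])
E
```

```text
rim (np.float64(255.45293653618256), np.float64(177.56864266341196))
0.04 0.009 foot (np.float64(255.48017274667572), np.float64(184.37134074186923)) hole (np.float64(255.76145984509395), np.float64(212.61838268778334)) top (np.float64(255.94288339290924), np.float64(232.27704323622547))
0.04 0.011 foot (np.float64(255.4857225962621), np.float64(182.74009488762914)) hole (np.float64(255.76145984509395), np.float64(212.61838268778334)) top (np.float64(255.94288339290924), np.float64(232.27704323622547))
0.044 0.009 foot (np.float64(255.4902274744963), np.float64(185.4949550243676)) hole (np.float64(255.78218161447995), np.float64(214.86374849187783)) top (np.float64(255.97250724816587), np.float64(235.4870196788584))
0.044 0.011 foot (np.float64(255.49599921067062), np.float64(183.85364644517034)) hole (np.float64(255.78218161447995), np.float64(214.86374849187783)) top (np.float64(255.97250724816587), np.float64(235.4870196788584))
0.048 0.009 foot (np.float64(255.50059416389718), np.float64(186.65343096534667)) hole (np.float64(255.8038381028655), np.float64(217.21039841119367)) top (np.float64(256.0037394362843), np.float64(238.8712715678961))
0.048 0.011 foot (np.float64(255.50659905021539), np.float64(185.00222197457396)) hole (np.float64(255.8038381028655), np.float64(217.21039841119367)) top (np.float64(256.0037394362843), np.float64(238.8712715678961))
[135 134 134 136 134 130 117 113 129 132 132 131 132 132 132 131 128  97
  81  78  79  79  79  79  79  77  78  79  80  80  80  80  80  82  78  81
  79  78  79  80  80  80  79  74  20   6   2  11  34  76  79  80  79  82
  79  81  80  80  80  79  81  80  81  80  90 117 119 113  46  18  28  32
  34  40  41  39  41  41  44  44  46  47  47  48  48  47  48  45  46  48
  48  48]
```

```bash
python3 -m crank '[[0,[0,0.1,-0.5],0],[0,[0,0.1,-1],0],[0,[0,0.1,-1.5],0],[0,[0,0.1,-2],0],[0,[0,0.1,-2.5],0],[0,[0,0.1,-2.5],0]]'
python3 -m crank '[[0,[0,0,-0.4],0],[0,[0,0,-0.7],0],[0,[0,0,-0.7],0]]'
```

```text
time: 6.07
eef_pos: [0.6296, -0.0272, 0.1772]
tcp_rot: [-0.551, -0.442, 0.552, -0.444]
force: [0.5, 2.2, -1.9]
finger_gap: 0.231
time: 6.32
eef_pos: [0.6295, -0.0272, 0.1696]
tcp_rot: [-0.551, -0.442, 0.552, -0.444]
force: [-0.6, 1.9, -2.3]
finger_gap: 0.231
```

```bash
python3 -m crank '[[0,[0,0,-0.2],0],[0,[0,0,-0.4],0],[0,[0,0,-0.4],0]]'
python3 -m crank '[[0,[0,0,-0.2],0],[0,[0,0,-0.3],0],[0,[0,0,-0.3],0]]'
```

```text
time: 6.57
eef_pos: [0.6308, -0.0274, 0.1681]
tcp_rot: [0.552, 0.441, -0.551, 0.445]
force: [-5.8, 2.5, 30.3]
finger_gap: 0.23
time: 6.82
eef_pos: [0.6316, -0.0274, 0.1678]
tcp_rot: [0.552, 0.44, -0.55, 0.446]
force: [-8.8, 2.6, 36.8]
finger_gap: 0.236
```

The force came up at TCP z = 0.168, which matches the foot on the bore floor. I'll ease off, open, rise and check.

```bash
python3 -m crank '[[0,[-0.2,0,0.2],0],[0,[-0.2,0,0.2],0],[0.7,[-0.2,0,0.2],0],[0.7,[-0.2,0,0.2],0],[0.7,[-0.2,0,0.2],0],[0.7,[-0.2,0,0.2],0],[0.7,[-0.2,0,0.2],0],[0.7,[-0.2,0,0.2],0],[0.7,[-0.2,0,0.2],0],[0.7,[-0.2,0,4],0],[0.7,[-0.2,0,8],0],[0.7,[-0.2,0,12],0],[0.7,[-0.2,0,12],0],[0.7,[-0.2,0,12],0]]'
python3 - <<'E'
from h import *
import json
s=r.state();i=r.camera_info('wrist');im=r.snapshot('wrist');sc=r.snapshot('scene');j=r.camera_info('scene')
cv2.imwrite('pics/w4.png',im);json.dump({k:np.array(v).tolist() for k,v in i.items()},open('pics/w4.json','w'))
print(s['time'],s['eef_pos'],s['force'],s['finger_gap'])
X=np.array([.629,-.0278]);
print('top pred',proj(i,(*X,.12)),'scene top/foot',proj(j,(*X,.12)),proj(j,(*X,.03)))
u,v=map(int,proj(j,(.629,-.028,.08)))
o=np.zeros((400,800,3),np.uint8);o[:,:400]=cv2.resize(im[80:260,165:345],(400,400));o[:,400:]=cv2.resize(sc[v-50:v+50,u-50:u+50],(400,400),interpolation=cv2.INTER_CUBIC)
cv2.imwrite('pics/v4.png',np.clip(o*1.3,0,255).astype(np.uint8))
E
```

```text
time: 7.98
eef_pos: [0.6306, -0.0275, 0.2904]
tcp_rot: [0.553, 0.439, -0.549, 0.447]
force: [-0.5, -0.2, -0.6]
finger_gap: 0.702
7.9833 [ 0.63057263 -0.02754621  0.29042177] [-0.45501493 -0.20617419 -0.58967977] 0.7024830029533173
top pred (np.float64(250.42806069699168), np.float64(193.1384089883416)) scene top/foot (np.float64(247.37960364203173), np.float64(191.3350892704302)) (np.float64(248.23516928363986), np.float64(222.13179116191634))
```

View pics/v4.png

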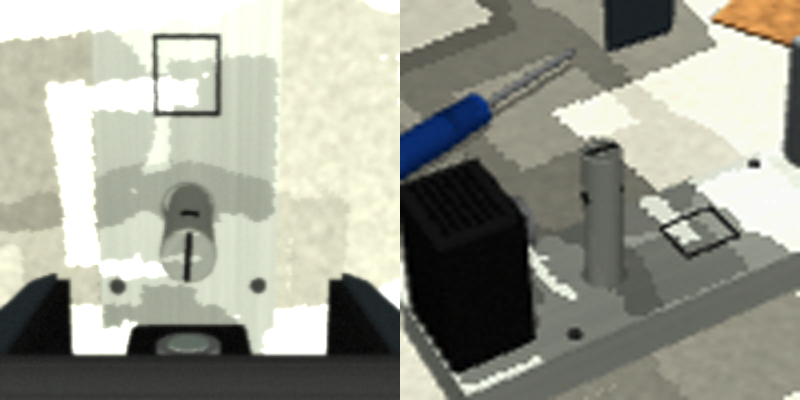

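The post stands in the bore. Its top is at wrist px (249.6,195.7) and scene ~(248,191), against predictions of (250.4,193.1) and (247.4,191.3). The line runs parallel to the rectangle within ~3°. Next is the cell, which from the top view has its x axis at roughly 24° yaw.

```bash
python3 -m crank '[[1,[-18.8,-30.6,-2],-0.93],[1,[-18.8,-30.6,-2],-0.93],[1,[-18.8,-30.6,-2],-0.93],[1,[-18.8,-30.6,-2],-0.93],[1,[-18.8,-30.6,-2],-0.93],[1,[-18.8,-30.6,-2],-0.93],[1,[-18.8,-30.6,-2],-0.93],[1,[-18.8,-30.6,-2],-0.93],[1,[-18.8,-30.6,-2],-0.93],[1,[-18.8,-30.6,-2],-0.93],[1,[-18.8,-30.6,-2],-0.93],[1,[-18.8,-30.6,-2],-0.93],[1,[-18.8,-30.6,-2],-0.93],[1,[-18.8,-30.6,-2],-0.93],[1,[-18.8,-30.6,-2],-0.93],[1,[-18.8,-30.6,-2],-0.93]]'
python3 - <<'E'
from h import *
import json
s=r.state();i=r.camera_info('wrist');im=r.snapshot('wrist')
cv2.imwrite('pics/w5.png',im);json.dump({k:np.array(v).tolist() for k,v in i.items()},open('pics/w5.json','w'))
print(s['time'],s['eef_pos'],s['tcp_rot'],s['finger_gap'])
u,v=map(int,proj(i,(.4424,-.3334,.068)));print(u,v)
cv2.imwrite('pics/v5.png',cv2.resize(im[v-50:v+50,u-50:u+50],(600,600),interpolation=cv2.INTER_NEAREST))
E
```

```text
time: 9.42
eef_pos: [0.4417, -0.3328, 0.2673]
tcp_rot: [-0.691, -0.146, 0.692, -0.152]
force: [-0.2, 0.8, -0.6]
finger_gap: 1.0
9.4167 [ 0.4416774  -0.33281313  0.2672923 ] [-0.69076314 -0.14613959  0.69159811 -0.15225491] 1.0003584545525275
253 183
```

View pics/v5.png

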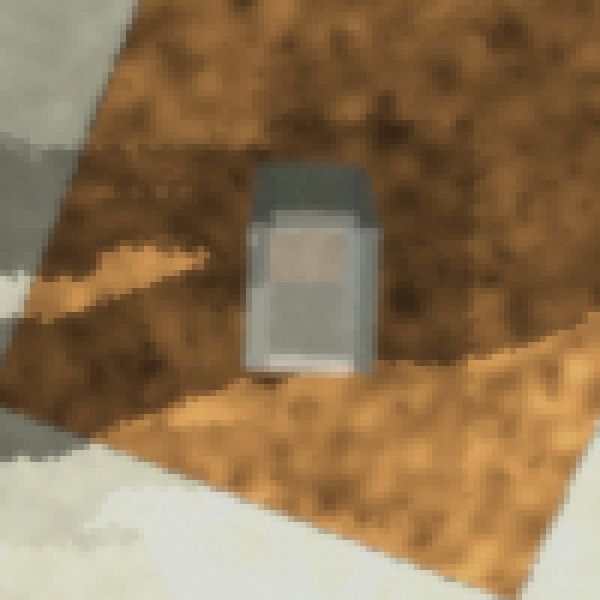

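The wrist crop shows the cell's whitish cheeks on the left and right (zoomed columns 247 and 378, about 20 mm apart) and its windows on the upper and lower sides. The edges line up with the jaws within ~1°, and the top centre is at full-image px (255,182).

```bash
python3 - <<'E'
from h import *
import json
i=json.load(open('pics/w5.json'));p=ray(i,(254.9,181.8),.068);print(p,(p-[.4416774,-.33281313,0])*100)
print('tcp axis',proj(i,(.4416774,-.33281313,.068)))
E
```

```text
[ 0.44470448 -0.33362323  0.068     ] [ 0.30270816 -0.08101009  6.8       ]
tcp axis (np.float64(252.7518324391647), np.float64(184.37199565550654))
```

```bash
python3 -m crank '[[1,[0.3,-0.1,-4],0],[1,[0.3,-0.1,-8],0],[1,[0.3,-0.1,-12],0],[1,[0.3,-0.1,-14],0],[1,[0.3,-0.1,-16],0],[1,[0.3,-0.1,-16],0],[1,[0.3,-0.1,-16],0]]'
python3 -m crank '[[0,[0,0,0],0],[0,[0,0,0],0],[0,[0,0,0],0],[0,[0,0,0],0],[0,[0,0,0],0],[0,[0,0,0],0],[0,[0,0,0],0],[0,[0,0,0],0],[0,[0,0,0],0],[0,[0,0,0],0],[0,[0,0,0],0],[0,[0,0,0],0],[0,[0,0,0],0],[0,[0,0,0],0],[0,[0,0,0],0],[0,[0,0,0],0]]'
```

```text
time: 10.05
eef_pos: [0.4445, -0.3336, 0.107]
tcp_rot: [-0.69, -0.147, 0.692, -0.152]
force: [-0.8, -0.6, 0.6]
finger_gap: 1.001
time: 11.38
eef_pos: [0.4445, -0.3336, 0.107]
tcp_rot: [-0.69, -0.147, 0.692, -0.152]
force: [-0.1, 1.0, -1.1]
finger_gap: 0.219
```

```bash
python3 -m crank '[[0,[0,0,2],0],[0,[0,0,5],0],[0,[0,0,9],0],[0,[0,0,13],0],[0,[0,0,17],0],[0,[0,0,17],0],[0,[0,0,17],0]]'
python3 - <<'E'
from h import *
from scipy.spatial.transform import Rotation as Ro
s=r.state();Q=Ro.from_quat(s['tcp_rot']).as_matrix();y=np.degrees(np.arctan2(Q[1,1],Q[0,1]))
print(s['eef_pos'],y,'turn',np.radians(-12.3-y),'shift',(np.array([.6425,.0355])-s['eef_pos'][:2])*100,s['finger_gap'])
E
```

```text
time: 11.97
eef_pos: [0.4451, -0.3342, 0.2793]
tcp_rot: [0.691, 0.145, -0.691, 0.153]
force: [-0.5, 0.6, -1.3]
finger_gap: 0.221
[ 0.44509552 -0.33416492  0.27933557] -65.63853046759743 turn 0.9309329748348859 shift [19.74044754 36.9664923 ] 0.22118294923636742
```

```bash
python3 -m crank '[[0,[19.7,37,0],0.93],[0,[19.7,37,0],0.93],[0,[19.7,37,0],0.93],[0,[19.7,37,0],0.93],[0,[19.7,37,0],0.93],[0,[19.7,37,0],0.93],[0,[19.7,37,0],0.93],[0,[19.7,37,0],0.93],[0,[19.7,37,0],0.93],[0,[19.7,37,0],0.93],[0,[19.7,37,0],0.93],[0,[19.7,37,0],0.93],[0,[19.7,37,0],0.93],[0,[19.7,37,0],0.93],[0,[19.7,37,0],0.93],[0,[19.7,37,0],0.93]]'
python3 -m crank '[[0,[0,0,-3],0],[0,[0,0,-6],0],[0,[0,0,-9],0],[0,[0,0,-11],0],[0,[0,0,-11.7],0],[0,[0,0,-11.7],0],[0,[0,0,-11.7],0]]'
python3 - <<'E'
from h import *
import json
s=r.state();j=r.camera_info('scene');i=r.camera_info('wrist');im=r.snapshot('wrist');sc=r.snapshot('scene');t=r.snapshot('top')
for n,q in(('w6',im),('s6',sc),('t6',t)):cv2.imwrite(f'pics/{n}.png',q)
json.dump({k:np.array(v).tolist() for k,v in i.items()},open('pics/w6.json','w'))
print(s['time'],s['eef_pos'],s['tcp_rot'],s['finger_gap'])
u,v=map(int,proj(j,(.63,.01,.09)));print(u,v,'spot',proj(j,(.6425,.0355,.09)),proj(j,(.6425,.0355,.058)))
o=np.zeros((400,800,3),np.uint8);o[:,:400]=cv2.resize(im[90:270,165:345],(400,400),interpolation=cv2.INTER_CUBIC);o[:,400:]=cv2.resize(sc[v-50:v+50,u-50:u+50],(400,400),interpolation=cv2.INTER_CUBIC)
cv2.imwrite('pics/v6.png',np.clip(o*1.3,0,255).astype(np.uint8))
E
```

```text
time: 13.3
eef_pos: [0.6417, 0.0347, 0.2793]
tcp_rot: [0.553, 0.44, -0.549, 0.446]
force: [-0.6, -0.9, -0.2]
finger_gap: 0.216
time: 13.88
eef_pos: [0.6421, 0.0343, 0.1632]
tcp_rot: [0.553, 0.439, -0.549, 0.446]
force: [0.1, -0.3, -0.2]
finger_gap: 0.22
13.8833 [0.64213722 0.03427757 0.16320038] [ 0.55338811  0.43915254 -0.54928612  0.44630863] 0.22041842750352852
260 194 spot (np.float64(272.1312966956874), np.float64(192.54772875769135)) (np.float64(271.84931580240846), np.float64(203.34301567469814))
```

View pics/v6.png

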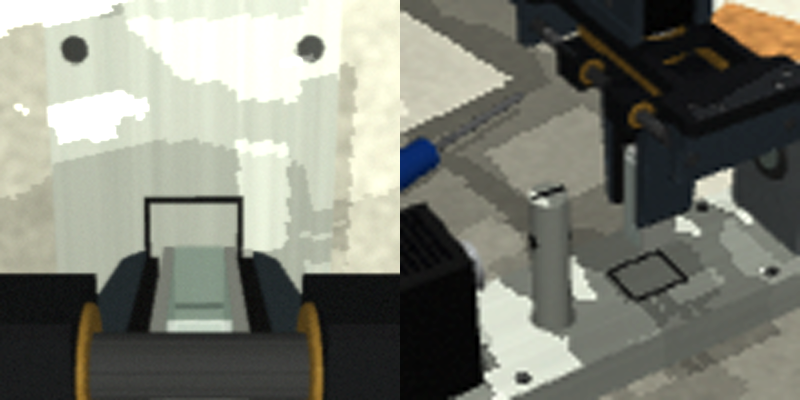

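The cell is held between the fingers over the rectangle. Its bottom edge is at zoomed columns 163–236, and the rectangle spans 145–242. I'll check the lateral offset and the tilt with numbers.

```bash
python3 - <<'E'
from h import *
import json
from scipy.spatial.transform import Rotation as Ro
np.set_printoptions(precision=4,suppress=True)
i=json.load(open('pics/w6.json'));im=cv2.imread('pics/w6.png');g=im.mean(2).astype(int)
s=r.state();T=s['eef_pos'];Q=Ro.from_quat(s['tcp_rot']).as_matrix();print(T,Q,'jaw yaw',np.degrees(np.arctan2(Q[1,1],Q[0,1])),s['force'])
print('axis at .03,.058,.122',[proj(i,T+Q[:,0]*(T[2]-z)) for z in(.03,.058,.122)])
R=lambda row:np.nonzero(g[row,225:280]<70)[0]+225
for row in(184,188,192):print(row,R(row))
a=ray(i,(230.9,182),.03);b=ray(i,(273.,182),.03);m=(a+b)/2;print('rect far side mid',m,np.linalg.norm(a-b))
d=np.array([np.cos(np.radians(77.7)),np.sin(np.radians(77.7))]);print('rect centre',m[:2]-.018*d)
# cell bottom near-window edge at row ~90+247/2.22
row=90+247/2.222
c=ray(i,(254.6,row),.06);print('cell near bottom edge',c, 'centre',c[:2]-.0115*d)
print(g[196:206,232:276])
E
```

```text
[0.6425 0.0345 0.164 ] [[ 0.0127  0.9764 -0.2156]
 [-0.0043 -0.2155 -0.9765]
 [-0.9999  0.0134  0.0014]] jaw yaw -12.448328217448642 [ 0.7017  0.2759 -0.8914]
axis at .03,.058,.122 [(np.float64(256.00361865952107), np.float64(204.92003306005824)), (np.float64(256.1744668776151), np.float64(217.13336642688944)), (np.float64(256.80625600990084), np.float64(262.2977314769936))]
184 [230 231 272 273]
188 [230 231 272 273]
192 [230 231 272 273]
rect far side mid [0.6451 0.0512 0.03  ] 0.030001733427781736
rect centre [0.6413 0.0336]
cell near bottom edge [0.6453 0.0452 0.06  ] centre [0.6428 0.034 ]
[[ 75 134 136 134 134 134 136 138 137 138 139 137 136 134 136 136 137 136
  137 136 139 138 139 140 141 141 142 142 139 138 138 136 137 136 136 137
  136 133 124  85  27  37 101 165]
 [ 74 133 135 132 132 135 134 137 137 138 139 138 137 135 135 135 135 136
  139 137 137 138 140 138 140 141 140 140 141 139 137 136 137 136 136 136
  136 132 122  83  25  35  98 165]
 [ 70 131 136 134 133 136 135 137 137 138 139 137 136 136 135 138 135 136
  140 137 137 138 138 139 140 141 141 142 140 138 138 137 
[... 632 characters left out ...]
4  91  91  92  99 107 107 109 109 106 108
  107 107 109 107 109 108 108 110 109 107 107 109 107 109 108 104  91  91
   90  91  94  79  30  51  99 135]
 [ 56 111 133 132 133 128 109  94  91  91  94  98 105 107 107 107 107 109
  107 108 108 107 107 107 107 106 107 108 108 107 106 106 107 101  88  93
   91  90  89  72  25  39  88 128]
 [ 54 106 129 126 129 123 102  92  90  91  92  97 106 106 106 107 107 107
  107 107 105 107 105 107 108 108 108 108 107 107 107 107 105 100  92  90
   91  93  87  66  21  37  86 126]
 [ 38  74  95 100 107 121 102  92  92  92  92  96 104 107 106 109 108 107
  108 107 108 107 106 105 107 107 107 107 107 106 107 106 107 100  91  90
   92  89  86  63  22  32  70  92]]
```

```bash
python3 -m crank '[[0,[-0.1,0,-0.2],0],[0,[-0.1,0,-0.3],0],[0,[-0.1,0,-0.3],0],[0,[-0.1,0,-0.3],0],[0,[-0.1,0,-0.3],0],[0,[-0.1,0,-0.3],0],[0,[-0.1,0,-0.3],0],[0,[-0.1,0,-0.3],0]]'
python3 - <<'E'
from h import *
s=r.state();im=r.snapshot('wrist');sc=r.snapshot('scene');j=r.camera_info('scene');i=r.camera_info('wrist')
print(s['time'],s['eef_pos'],s['finger_gap'],s['force'],np.abs(s['joint_velocities']).max())
g=im.mean(2).astype(int);print('bottom edge row prof',g[192:212,254]);print([(z,proj(i,(.6417+.0115*.213,.0345+.0115*.977,z))) for z in(.05,.058,.066)])
u,v=map(int,proj(j,(.6417,.0345,.058)));print(u,v,[proj(j,(.6417,.0345,z)) for z in (.05,.058,.066,.122)])
print([proj(j,(.6417+q*.213-.01*.977*k,.0345+q*.977+.01*.213*k,.058)) for q in(-.0115,) for k in (-1,0,1)])
cv2.imwrite('pics/v7.png',cv2.resize(sc[v-45:v+35,u-40:u+40],(600,600),interpolation=cv2.INTER_NEAREST))
E
```

```text
time: 14.7
eef_pos: [0.6415, 0.0346, 0.161]
tcp_rot: [0.554, 0.439, -0.549, 0.447]
force: [-0.0, -0.3, -1.4]
finger_gap: 0.217
14.7 [0.64154083 0.03458388 0.16097912] 0.2168032441795326 [-0.0341092  -0.25103992 -1.36232241] 0.0008798264403132501
bottom edge row prof [138 137 138 138 137 137 138 137 126 114 108 108 107 107 107 106 105 105
 107 106]
[(0.05, (np.float64(253.24715389972474), np.float64(197.81159805883328))), (0.058, (np.float64(253.3842134832845), np.float64(201.12464050041922))), (0.066, (np.float64(253.53223860926772), np.float64(204.70274508869926)))]
271 203 [(np.float64(271.23963945186915), np.float64(205.99502937064787)), (np.float64(271.3048922601206), np.float64(203.37513936618643)), (np.float64(271.37091773426005), np.float64(200.72422694765382)), (np.float64(271.85593334263024), np.float64(181.25092643497393))]
[(np.float64(269.50417660942685), np.float64(207.41058346388724)), (np.float64(267.1613362497742), np.float64(205.03373401782213)), (np.float64(264.8583638747057), np.float64(202.6973312870801))]
```

View pics/v7.png

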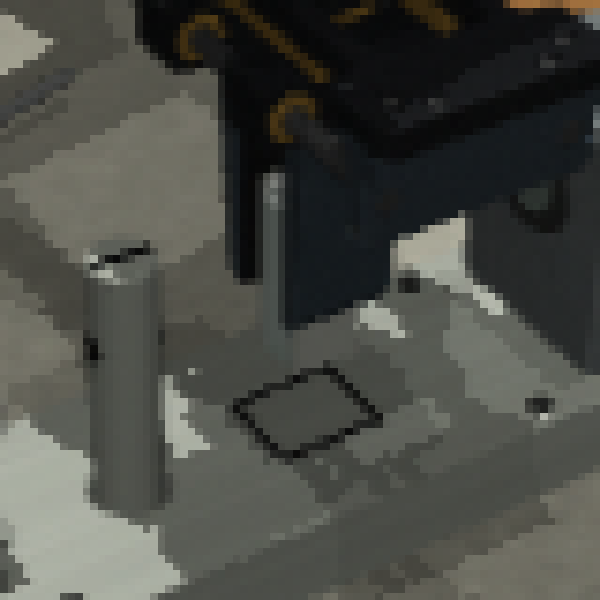

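The wrist camera puts the cell's underside at z ≈ 0.057 m, where 0.058 m is wanted. The cell hangs upright over the rectangle and the post is upright in its bore, so I'm handing in.

```bash
python3 -c "
from workcell import r
print(r.finish_job());s=r.state();print(s['time'],s['eef_pos'],s['finger_gap'])"
```

```text
the job is handed in; nothing more can be done
None
the job is handed in; nothing more can be done
```

I set the aperture post in the tester's bore and let go. Then I lifted the glass cell by its frosted cheeks, and I handed the job in at 14.7 s with the cell still held over the engraved rectangle. The hand-in gives no verdict, so these are my last checks:

- **Post:** It stood upright. The insertion stopped with a clear rise in force. In the scene picture its top was within about 1 px of where a fully home post should be (1 px is about 3 mm of height). In the wrist view the top was about 2 mm off along the light path, within the 2 mm calibration. The line on its top was within about 3° of the light path.
- **Cell:** The jaws were open about 20 mm, the width across the cheeks, and the arm was at rest. The underside measured about 0.057 m high against the 0.058 m needed. After a 1 mm correction it should be within about 1 mm across and along the path, and the jaws were within about 0.5° of square to the path.
- **Disagreements:** The top and wrist cameras differed by about 2 mm on where the rectangle is. Both readings are inside the allowed margins.
- **Post grip:** The fingers were still closing on the post when the lift began. It held without trouble, and I re-measured its height in the hand before inserting it.
- **Not checked:** I did not measure the bystanders afterwards. The planned paths kept clear of them, and no unexpected force showed up apart from setting the post down.

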